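# Index the press shuttle and seat a bush

### The arm

A 6-joint arm with a two-finger parallel gripper is mounted at the origin on the work surface. World frame = base frame: x ahead of the robot, y to its left, z up, the work surface at z = 0. Lengths are in m, angles in rad, forces in N, time in s.
With the tool pointing down it reaches from about 0.425 to 0.95 m from the base axis. Payload 3.5 kg.
Tool frame: the origin (TCP) lies midway between the tips of the shut fingers; the grasp point (between the pads) lies 19 mm behind it; z points along the fingers, y is the line along which they close (so a half turn about z gives the same grasp; the last joint's range is limited). The gripper opens to 85 mm and grips with 20 to 120 N. Pads are 22 mm wide; open, the fingers measure 114 mm over their backs; the gripper's body (76 mm by 85 mm) begins 54 mm behind the grasp point. The pads swing forward as they close: fully open they stand 13 mm farther back than shut.
Start: joints at [-1.315, 0.286, 1.577, -0, 1.279, -0.15], TCP at [0.266, -0.62, 0.231] pointing down, gripper open.
Joint ranges: [-2.77, 2.77], [-0.9, 2.22], [0.21, 2.48], [-1.53, 4.67], [0.24, 2.81], [-2.84, 2.84]. Speed limits (rad/s): [2.79, 2.79, 3.14, 3.14, 3.14, 3.14].

### API

Orientations are given as a unit quaternion [x, y, z, w].
In Python, from plant import ctrl, cams, order gives the robot as it stands.
- The arm moves only by the tool move_arm, never from a script. Its argument "plan" is one flat list of numbers, 7 for each row, row after row: the shift along the world's x, y, z in mm, then the turn, a rotation vector about the world's x, y, z in degrees, then the finger opening in mm, from 0 to 85.4. A call has 1 to 12 rows; each row shifts and turns the commanded pose from where the row before left it; what a row does not reach is not made up. A row lasts 1/10 s, in which the tool goes at most 50 mm and 8.59 degrees, less where a joint would pass 70% of its speed; a pose out of reach is approached as far as the arm can. A call is refused whole if a number of a shift passes 50 or a number of a turn 8.59, either way. A call with a gripper value outside its range is refused whole. The fingers move at their own pace and stop on an object; "newtons" is the grip in N (left out, the last holds). Time passes only in rows, so rows that do not move let the fingers close. It gives the time, the measured TCP pose, the force, the opening and the grip force at its end, in the units of the state.
- ctrl.get_state(): the state, without advancing time (a new reading comes with each control period).
- cams.read_camera(name): name is "scene" or "top" or "wrist"; returns a dict with "color" (480x640x3 uint8, red, green, blue), "fov_y" (degrees; the focal length in pixels is half the picture's height over the tangent of half this angle, whatever the lens; pixels are square), "cx", "cy" (the principal point, pixels), "k1" (the pictures are not rectified: a ray, as slopes to the right and down, at radius r is drawn at 1 + k1 r^2 times it, then the intrinsics apply), "origin" and "orientation" of the camera in the world; the wrist camera has in their place "T_tool_cam" (4x4, takes a point from camera to tool coordinates, whose origin is the TCP and whose axes are the flange's). Camera axes: x right, y up, looking along -z (the intrinsics and any distortion apply to the point x, -y, -z); pixel columns grow to the right and rows downward; lengths in m; the calibration is good to about 2 mm. A picture is of the moment at which its call begins: read the wrist's pose just before it. There is no depth.
- order.sign_off(): hands the job in; it is judged then, once.
The state is a dict: "time": time; "qpos": joint angles; "dq": joint speeds; "joint_efforts": joint torques, N m; "eef_pos": TCP position; "tcp_rot": TCP orientation; "contact_force": force on the tool from outside, world axes, zero at the start; "wrist_torque": the same for the moment, N m; "opening": opening from 0.0 (shut) to 1.0 (fully open); "finger_force": force on a finger pad.
Only numpy, scipy, OpenCV 4.12 (cv2) and the standard library are available. Lean on these libraries where they do the work, as an engineer would, in place of code of your own. Each camera call takes 0.05 s, during which the arm holds its last target. There are 200 camera calls.

### The job

Push the loaded shuttle along its rail on the hand press until it clicks into the detent that centres the idler wheel under the brass punch, and take the fingers off it. Then press the lever's ball handle down until the punch has seated the brass bush fully home in the wheel, and let the lever come back up. Leave the loose parts lying around the press where they are.

Things in the scene. Friction and masses are not known exactly. Their poses are not given: they have to be found in the camera images.
- press: Dark cast-iron C-frame hand press, fixed. Origin on the counter straight below the punch axis. Axes: x back to the column (away from the operator), y along the shuttle rail to the operator's left, z up. Head: 64 mm wide (y), x = -42 to 150 mm, z = 143 to 245 mm, ram above. Rail across the base: y = -181 to 251 mm, 112 mm wide, bed at z = 40 mm, guide bars at its sides up to z = 52 mm.
- shuttle (a joint): Shuttle's place on the rail, m: 0 = farthest left (press +y), grows to the right (press -y), 0.150 = stop pins. Captive, 0.9 kg, drags with 2 to 3 N. Detent at 0.110: a spring plunger drops into a notch in its front edge. From 5 mm before, it pulls the shuttle in (push force dips to nothing); past the centre it resists with 10 to 14 N, then lets it run on. Let go within 3 mm, it centres itself.
- shuttle_end (a point): Centre of the flat left end face (facing press +y) of the shuttle, the face to push on: 88 mm wide, 27 mm high, z = 41 to 68 mm; at y = 0.110 in the press frame when in the detent. The shuttle is a flat aluminium plate 88 x 235 x 27 mm with the idler wheel in a nest on top, 110 mm from this face. The rail bed left of it is empty.
- notch (a point): Top of the V notch (14 mm wide, 6 mm deep) in the shuttle's front edge, level with the wheel's centre; moves with the shuttle.
- plunger_nose (a point): Fixed point where the spring plunger meets the front edge of the shuttle, in a small iron bracket on the front guide bar under the punch; the shuttle is in the detent when the notch is here (in x and y; this point is 12 mm lower than the notch point).
- lever (a joint): Angle of the press lever, rad: 0 = up at rest (42 degrees above level), grows as the ball goes down, 1.10 = lower limit. Lowers the ram 17 mm per rad. With the shuttle in the detent the punch meets the bush at about 0.59 and has it home at about 0.94, where the lever stops firmly. A spring lifts it back to 0 when let go; the ball takes 2 to 3 N to move, 6 to 8 N while the bush goes in.
- lever_ball (a point): Centre of the dark bakelite ball, 32 mm in diameter, at the lever's free end, on the operator's side of the press and right of the head; about 304 mm above the counter at rest, about 155 mm when the bush is home. Press on its top.
- lever_pivot (a point): Fixed point on the lever's pivot, 190 mm above the counter; the ball swings round it at a radius of 170 mm in the vertical plane of press x and z, on the -x side.
- bush (a joint): How far the brass bush has been pressed into the wheel, in m: 0 = standing 6 mm proud, 0.006 = home, its flange on the hub. A press fit: stays where it is.
- bush_top (a point): Centre of the top of the bush's 12 mm flange, on the wheel on the shuttle, 90 mm above the counter at the start.
- punch_tip (a point): Centre of the lower end of the 9 mm brass punch, 100 mm above the counter with the lever up.
- spare_tire: loose black rubber idler tire lying flat, 48 mm outside, 34 mm hole, 8 mm thick; a bystander, origin at its underside
- spare_wheel: loose bare steel idler wheel lying flat, 42 mm across, 16 mm high; a bystander, origin at its underside
- deck_knob: loose dark bakelite deck knob standing on its wide end, 34 mm across, 19 mm high; a bystander, origin at its underside
- window: loose smoke-tinted clear cassette window insert lying flat, 30 x 66 x 7 mm; a bystander, origin at its underside
- cassette: loose dark cassette shell lying flat, 64 x 102 x 12 mm; a bystander, origin at its underside
- screwdriver: loose screwdriver lying flat, 170 mm long; a bystander, origin at its underside
- cleaner: loose amber jar of cleaner, 44 mm across, 85 mm high; a bystander, origin at its underside
- tin: loose shallow steel parts dish, 72 mm across, 24 mm high; a bystander, origin at its underside

How it is judged:
By the outcome, as a careful person would: the job done as asked, in the order asked, and still so for the second after the job is handed in, with the robot touching nothing.
It also fails if it takes over 64 s, if anything falls off the work surface, if the arm or the gripper's body presses on something with over 40 N, if the wrist force passes 120 N, or if a joint passes its speed limit or range.

## Working session

There is one attempt and no reset: what is moved stays moved. The work goes in short steps, Python scripts to look and compute and a tool call to move; the robot and the scene stay as the last step left them, time stands still between calls to the robot, and variables do not carry over. Pictures are saved under pics/ and viewed, at most 10 in all, crops included, and the job is handed in when it is done.

Besides the shell and the picture viewer there is one more tool, called after "Request:" as name(argument=value, ...) on one line, values as JSON. move_arm: Moves the arm, as the interface text tells. Its arguments: {"type":"object","properties":{"plan":{"type":"array","items":{"type":"number"}},"newtons":{"type":"number"}},"required":["plan"]}

```bash
mkdir -p pics; cat > h.py <<'E'
import numpy as np,cv2
from scipy.spatial.transform import Rotation as R
from plant import ctrl,cams,order
def look(n,f=None):
    s=ctrl.get_state(); c=cams.read_camera(n)
    if n=="wrist":
        T=np.eye(4);T[:3,:3]=R.from_quat(s["tcp_rot"]).as_matrix();T[:3,3]=s["eef_pos"]
        T=T@np.array(c["T_tool_cam"])
    else:
        T=np.eye(4);T[:3,:3]=R.from_quat(c["orientation"]).as_matrix();T[:3,3]=c["origin"]
    c["T"]=T
    if f: cv2.imwrite("pics/"+f,c["color"][:,:,::-1])
    return c
def K(c):
    f=240/np.tan(np.radians(c["fov_y"])/2); return f
def ray(c,u,v):
    f=K(c);d=np.array([(u-c["cx"])/f,(v-c["cy"])/f]);x=d.copy()
    for _ in range(20): x=d/(1+c["k1"]*(x@x))
    r=c["T"][:3,:3]@np.array([x[0],-x[1],-1]);return c["T"][:3,3],r/np.linalg.norm(r)
def plane(c,u,v,z):
    o,r=ray(c,u,v);return o+r*(z-o[2])/r[2]
def proj(c,p):
    q=np.linalg.inv(c["T"])@np.append(p,1);x=np.array([q[0],-q[1]])/-q[2]
    x=x*(1+c["k1"]*(x@x));return x*K(c)+[c["cx"],c["cy"]]
E
python3 - <<'E'
from h import *
s=ctrl.get_state();print(s)
for n in("scene","top"):
    c=look(n,n+"0.png");print(n,c["fov_y"],c["cx"],c["cy"],c["k1"],c["T"].round(3).tolist())
E
```

```text
{'time': 0.0, 'qpos': array([-1.31500318e+00,  2.87196942e-01,  1.57815479e+00, -1.63426144e-05,
        1.27858799e+00, -1.49992042e-01]), 'dq': array([-2.40683554e-04, -1.96454625e-04, -6.47140732e-04, -1.37484885e-03,
       -2.56530293e-04,  8.55507099e-05]), 'joint_efforts': array([ 8.90534757e-04, -4.05981266e+01, -2.92626268e+01, -5.84096688e-05,
        5.84123700e-03,  9.07736990e-06]), 'eef_pos': array([ 0.26631308, -0.61954145,  0.22993834]), 'tcp_rot': array([ 9.79486658e-01,  2.01505607e-01, -6.98626600e-05, -1.17147492e-03]), 'contact_force': array([-0.60776265,  0.10249288, -0.13649282]), 'wrist_torque': array([-0.04529549,  0.01393965,  0.03551631]), 'finger_force': 0.0, 'opening': 1.0019476498283153}
scene 44.72339648779296 317.8576080197182 238.43422932285463 -0.14065651093812764 [[0.132, -0.791, 0.597, 1.398], [0.991, 0.113, -0.07, -0.109], [-0.012, 0.601, 0.799, 1.297], [0.0, 0.0, 0.0, 1.0]]
top 52.87735828561333 320.8844697833436 243.55148295382438 0.021900502363035763 [[0.023, 0.991, -0.133, 0.426], [-0.999, 0.019, -0.032, -0.031], [-0.029, 0.133, 0.991, 1.198], [0.0, 0.0, 0.0, 1.0]]
```

View pics/scene0.png

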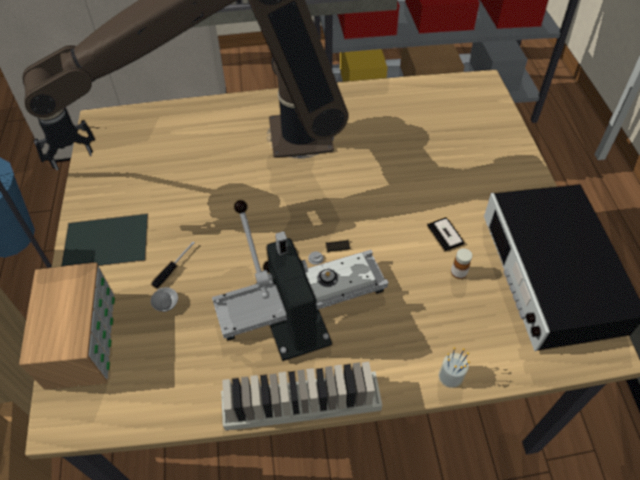

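View pics/top0.png

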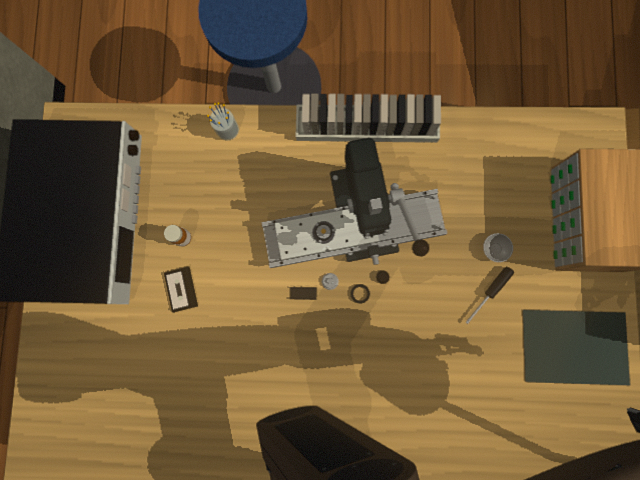

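```bash
python3 - <<'E'
from h import *
a=cv2.imread("pics/top0.png")[135:285,255:455]
cv2.imwrite("pics/topz.png",cv2.resize(a,(800,600),interpolation=cv2.INTER_CUBIC))
a=cv2.imread("pics/scene0.png")[185:365,200:400]
cv2.imwrite("pics/scz.png",cv2.resize(a,(660,594),interpolation=cv2.INTER_CUBIC))
E
```

```text
(no output)
```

View pics/topz.png

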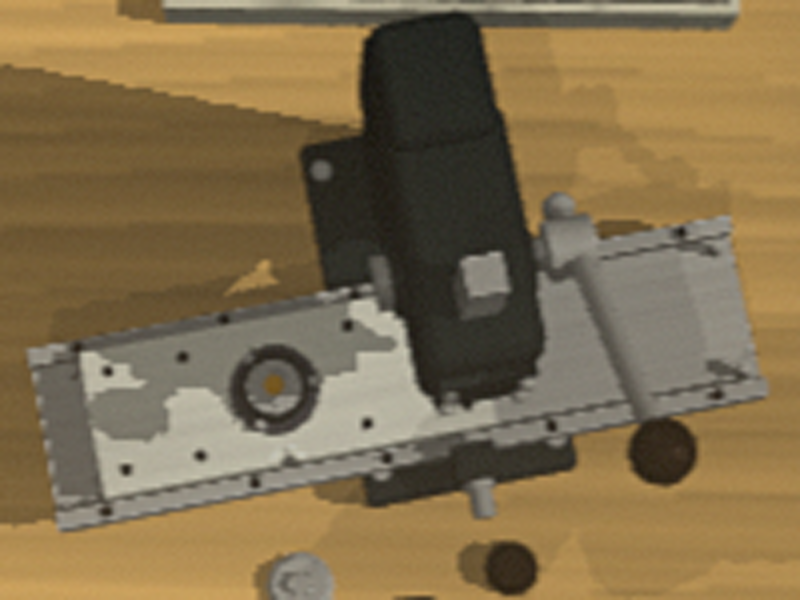

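View pics/scz.png

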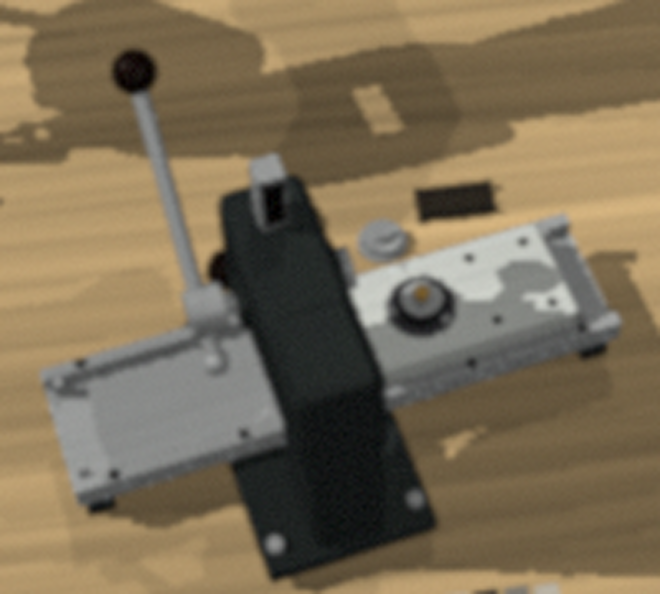

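The pictures show the rail corners (topz) at (28,350), (62,530), (730,217) and (767,395), the bush at (274,384), the notch at (290,458), the shuttle end from (80,352) to (103,500), and the ball at (663,452). In scz the ball is at (134,72) and the bush at (422,294).

```bash
cat > m.py <<'E'
from h import *
t=look("top");s=look("scene")
Z=lambda u,v:(255+(u+.5)/4-.5,135+(v+.5)/4-.5)
S=lambda u,v:(200+(u+.5)/3.3-.5,185+(v+.5)/3.3-.5)
P=[plane(t,*Z(*q),.052) for q in((28,350),(62,530),(730,217),(767,395))]
L=[(.056,.251),(-.056,.251),(.056,-.181),(-.056,-.181)]
print(np.round(P,4).tolist(),np.linalg.norm(P[0]-P[2]),np.linalg.norm(P[0]-P[1]),np.linalg.norm(P[3]-P[2]))
z=np.array([p[0]+1j*p[1] for p in P]);l=np.array([a+1j*b for a,b in L])
k=((z-z.mean())*np.conj(l-l.mean())).sum();k/=abs(k);o=z.mean()-k*l.mean()
print("yaw",np.degrees(np.angle(k)),"origin",o)
def topress(p): return np.conj(k)*(p[0]+1j*p[1]-o)
def tri(a,b):
    (o1,r1),(o2,r2)=ray(t,*a),ray(s,*b)
    A=np.stack([r1,-r2],1);x=np.linalg.lstsq(A,o2-o1,rcond=None)[0]
    p,q=o1+x[0]*r1,o2+x[1]*r2;return (p+q)/2,np.linalg.norm(p-q)
for n,a,b in(("ball",(663,452),(134,72)),("bush",(274,384),(422,294))):
    p,e=tri(Z(*a),S(*b));print(n,p,e,topress(p))
for n,a,h in(("ball",(663,452),.304),("bush",(274,384),.09),("notch",(290,458),.068),("endB",(80,352),.068),("endF",(103,500),.068),("plbolt",(485,485),.056)):
    p=plane(t,*Z(*a),h);print(n,p,topress(p))
E
python3 m.py
```

```text
[[0.629, 0.1508, 0.052], [0.5204, 0.1261, 0.052], [0.7178, -0.2711, 0.052], [0.6095, -0.292, 0.052]] 0.4311500634109692 0.11136432700659367 0.11023711990787444
yaw 11.951545074493426 origin (0.6264112723852135-0.10580995786441244j)
ball [ 0.54186312 -0.18433974  0.30290385] 0.004673119776033131 (-0.09897770302195437-0.05931889210514073j)
bush [0.60559701 0.00335053 0.08623859] 0.00548846167064138 (0.00224236047220255+0.11110453055041365j)
ball [ 0.54153557 -0.18650826  0.304     ] (-0.09974721556859589-0.061372579713146816j)
bush [6.04747679e-01 5.08935980e-04 9.00000000e-02] (0.0008229906963288756+0.10850042008181854j)
notch [ 0.56430971 -0.00928635  0.068     ] (-0.04076685736542596+0.10729154165052329j)
endB [0.62549523 0.11711879 0.068     ] (0.04526888315383534+0.21828603782445052j)
endF [0.5372612  0.10037407 0.068     ] (-0.04452007817544996+0.22017618051714352j)
plbolt [ 0.55189057 -0.12495079  0.056     ] (-0.07686909243266438-0.003293846949983298j)
```

```bash
python3 -c "
from h import *
c=cams.read_camera('wrist');print(np.round(c['T_tool_cam'],3),c['fov_y'])"
```

```text
[[-0.     0.957  0.289  0.074]
 [ 1.     0.001 -0.002 -0.001]
 [-0.002  0.289 -0.957 -0.142]
 [ 0.     0.     0.     1.   ]] 60.04781436098781
```

Request:
move_arm(plan=[0, 0, 47.5, 0, 0, 0, 0, 0, 0, 47.5, 0, 0, 0, 0, 0, 0, 47.5, 0, 0, 0, 0, 0, 0, 47.5, 0, 0, 0, 0, 17.3, 41.6, 0, 0, 0, 4.4, 0, 17.3, 41.6, 0, 0, 0, 4.4, 0, 17.3, 41.6, 0, 0, 0, 4.4, 0, 17.3, 41.6, 0, 0, 0, 4.4, 0, 17.3, 41.6, 0, 0, 0, 4.4, 0, 17.3, 41.6, 0, 0, 0, 4.4, 0, 17.3, 41.6, 0, 0, 0, 4.4, 0, 17.3, 41.6, 0, 0, 0, 4.4, 0])

```text
time: 1.45
eef_pos: [0.4051, -0.2855, 0.4214]
tcp_rot: [0.872, 0.489, 0.0, 0.0]
contact_force: [0.6, 0.5, -0.1]
opening: 0.001
finger_force: 0.0
```

Request:
move_arm(plan=[17.3, 41.6, 0, 0, 0, 4.4, 0, 17.3, 41.6, 0, 0, 0, 4.4, 0, 17.3, 41.6, 0, 0, 0, 4.4, 0, 17.3, 41.6, 0, 0, 0, 4.4, 0, 17.3, 41.6, 0, 0, 0, 4.4, 0, 17.3, 41.6, 0, 0, 0, 4.4, 0, 17.3, 41.6, 0, 0, 0, 4.4, 0, 17.3, 41.6, 0, 0, 0, 4.4, 0, 17.3, 41.6, 0, 0, 0, 4.4, 0, 17.3, 41.6, 0, 0, 0, 4.4, 0, 0, 0, 0, 0, 0, 0, 0, 0, 0, 0, 0, 0, 0, 0])

```text
time: 2.65
eef_pos: [0.5778, 0.1294, 0.4207]
tcp_rot: [0.626, 0.78, -0.001, -0.0]
contact_force: [0.0, -0.6, -0.7]
opening: 0.001
finger_force: 0.0
```

Request:
move_arm(plan=[0, 0, -50, 0, 0, 0, 0, 0, 0, -50, 0, 0, 0, 0, 0, 0, -50, 0, 0, 0, 0, 0, 0, -50, 0, 0, 0, 0, 0, 0, 0, 0, 0, 0, 0, 0, 0, 0, 0, 0, 0, 0])

```text
time: 3.25
eef_pos: [0.5778, 0.1275, 0.2219]
tcp_rot: [0.627, 0.779, -0.0, -0.0]
contact_force: [0.9, 0.5, 1.1]
opening: -0.002
finger_force: 0.0
```

```bash
python3 - <<'E'
from h import *
c=look("wrist","w1.png");np.save("w1.npy",c["T"])
o=np.array([.6264,-.1058]);a=np.radians(11.95)
def W(x,y,z): return np.array([o[0]+x*np.cos(a)-y*np.sin(a),o[1]+x*np.sin(a)+y*np.cos(a),z])
for n,p in dict(endB=(.044,.219,.068),endF=(-.044,.219,.068),cornB=(.056,.251,.052),cornF=(-.056,.251,.052),bush=(0,.109,.09),tip=(0,.24,.22)).items(): print(n,proj(c,W(*p)).round(1))
E
```

```text
endB [374.5 243.3]
endF [257.  242.5]
cornB [389.4 197.1]
cornF [242.7 196.1]
bush [314.8 386.3]
tip [314.6 311.4]
```

View pics/w1.png

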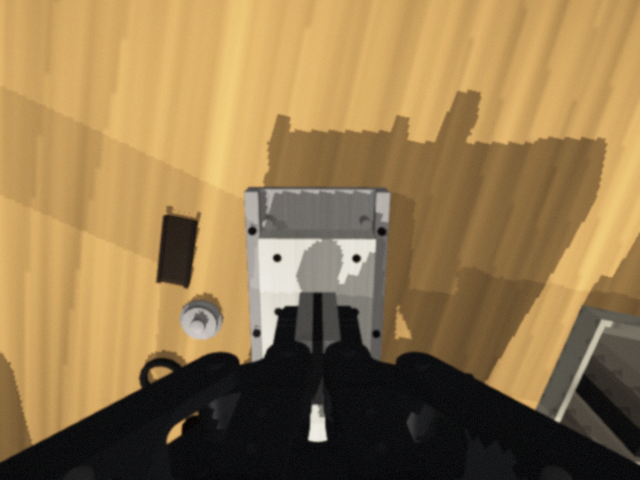

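The wrist view shows the shuttle's end edge at row 238, columns 259–378, and the rail end at row 187. Both are within about 5 mm of prediction, and the bed under the fingers is empty. Next I descend.

Request:
move_arm(plan=[-1, 5, -40, 0, 0, 0, 0, 0, 0, -40, 0, 0, 0, 0, 0, 0, -40, 0, 0, 0, 0, 0, 0, -30, 0, 0, 0, 0, 0, 0, -15, 0, 0, 0, 0, 0, 0, -3, 0, 0, 0, 0, 0, 0, 0, 0, 0, 0, 0, 0, 0, 0, 0, 0, 0, 0])

```text
time: 4.1
eef_pos: [0.5792, 0.1337, 0.0564]
tcp_rot: [0.626, 0.78, 0.002, 0.002]
contact_force: [0.8, 0.4, 0.5]
opening: -0.002
finger_force: 0.0
```

Request:
move_arm(plan=[0, 0, -4, 0, 0, 0, 0, 0.6, -2.9, 0, 0, 0, 0, 0, 0.6, -2.9, 0, 0, 0, 0, 0, 0.6, -2.9, 0, 0, 0, 0, 0, 0.6, -2.9, 0, 0, 0, 0, 0, 0.6, -2.9, 0, 0, 0, 0, 0, 0.6, -2.9, 0, 0, 0, 0, 0, 0.6, -2.9, 0, 0, 0, 0, 0])

```text
time: 4.9
eef_pos: [0.5809, 0.1147, 0.0494]
tcp_rot: [0.627, 0.779, 0.001, -0.001]
contact_force: [-0.6, 6.9, 0.2]
opening: 0.0
finger_force: 3.1
```

Request:
move_arm(plan=[1.04, -4.9, 0, 0, 0, 0, 0, 1.04, -4.9, 0, 0, 0, 0, 0, 1.04, -4.9, 0, 0, 0, 0, 0, 1.04, -4.9, 0, 0, 0, 0, 0, 1.04, -4.9, 0, 0, 0, 0, 0, 1.04, -4.9, 0, 0, 0, 0, 0, 1.04, -4.9, 0, 0, 0, 0, 0, 1.04, -4.9, 0, 0, 0, 0, 0, 1.04, -4.9, 0, 0, 0, 0, 0, 1.04, -4.9, 0, 0, 0, 0, 0])

```text
time: 5.9
eef_pos: [0.5912, 0.0665, 0.0494]
tcp_rot: [0.627, 0.779, 0.002, -0.002]
contact_force: [-1.1, 8.2, 1.9]
opening: 0.001
finger_force: 4.1
```

Request:
move_arm(plan=[0.83, -3.9, 0, 0, 0, 0, 0, 0.83, -3.9, 0, 0, 0, 0, 0, 0.83, -3.9, 0, 0, 0, 0, 0, 0.83, -3.9, 0, 0, 0, 0, 0, 0.83, -3.9, 0, 0, 0, 0, 0, 0.83, -3.9, 0, 0, 0, 0, 0, 0.83, -3.9, 0, 0, 0, 0, 0, 0.83, -3.9, 0, 0, 0, 0, 0, 0.83, -3.9, 0, 0, 0, 0, 0, 0.6, -2.9, 0, 0, 0, 0, 0, 0, 0, 0, 0, 0, 0, 0])

```text
time: 7.0
eef_pos: [0.5995, 0.0271, 0.0494]
tcp_rot: [0.626, 0.779, 0.001, -0.001]
contact_force: [0.5, 4.1, 1.1]
opening: -0.004
finger_force: 1.9
```

```bash
python3 - <<'E'
from h import *
c=look("top");a=c["color"][135:285,255:455,::-1]
b=look("wrist");b=b["color"][:,:,::-1]
A=cv2.resize(a,(440,330),interpolation=cv2.INTER_CUBIC);B=cv2.resize(b,(440,330))
m=np.zeros((330,800,3),np.uint8)
cv2.imwrite("pics/m1.png",np.vstack([cv2.resize(a,(400,300),interpolation=cv2.INTER_CUBIC),cv2.resize(b,(400,300))]))
s=ctrl.get_state();print(s["eef_pos"],s["contact_force"])
E
```

```text
[0.59956571 0.02686745 0.04936548] [-0.18365229  3.83306583  1.65495668]
```

View pics/m1.png

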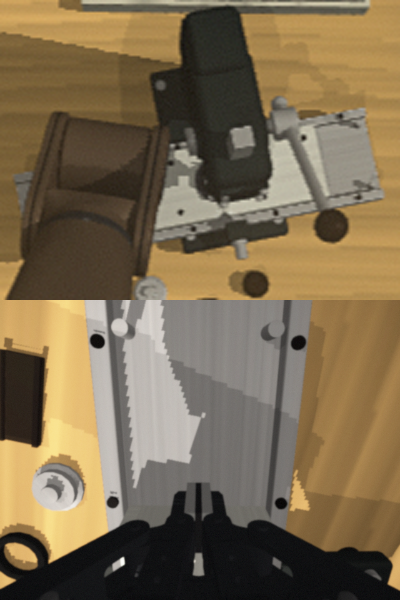

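The shuttle is now partly under the head, with the notch at about (225,203) in the upper panel and the plunger bolt at (241,240). The wrist panel shows the fingers flat on the end face.

```bash
cat > n.py <<'E'
from h import *
c=look("top")
o=.6264-.1058j;k=np.exp(1j*np.radians(11.95))
for u,v in((225,203),(190,229)):
    p=plane(c,255+u/2,135+v/2,.068);print((np.conj(k)*(p[0]+1j*p[1]-o)).round(4))
E
python3 n.py
```

```text
(-0.0292+0.0081j)
(-0.0518+0.0546j)
```

Request:
move_arm(plan=[0.41, -1.96, 0, 0, 0, 0, 0, 0.41, -1.96, 0, 0, 0, 0, 0, 0.41, -1.96, 0, 0, 0, 0, 0, 0, 0, 0, 0, 0, 0, 0])

```text
time: 7.55
eef_pos: [0.6008, 0.0194, 0.0493]
tcp_rot: [0.626, 0.78, -0.001, 0.001]
contact_force: [-0.1, 0.7, -0.1]
opening: -0.002
finger_force: 0.0
```

Request:
move_arm(plan=[0.21, -0.98, 0, 0, 0, 0, 0, 0.21, -0.98, 0, 0, 0, 0, 0])

```text
time: 7.75
eef_pos: [0.6011, 0.0179, 0.0492]
tcp_rot: [0.626, 0.78, -0.0, 0.0]
contact_force: [1.2, -0.9, 0.0]
opening: 0.001
finger_force: 0.0
```

Request:
move_arm(plan=[0.21, -0.98, 0, 0, 0, 0, 0])

```text
time: 7.85
eef_pos: [0.6014, 0.0171, 0.0492]
tcp_rot: [0.626, 0.78, -0.0, 0.0]
contact_force: [-0.7, -0.1, 0.4]
opening: 0.0
finger_force: 0.0
```

Request:
move_arm(plan=[0.21, -0.98, 0, 0, 0, 0, 0])

```text
time: 7.95
eef_pos: [0.6016, 0.0163, 0.0493]
tcp_rot: [0.626, 0.78, -0.0, 0.0]
contact_force: [0.4, 0.7, -0.3]
opening: -0.001
finger_force: 0.0
```

Request:
move_arm(plan=[0.21, -0.98, 0, 0, 0, 0, 0])

```text
time: 8.05
eef_pos: [0.6018, 0.0157, 0.0493]
tcp_rot: [0.626, 0.779, 0.0, -0.0]
contact_force: [-0.2, 2.7, 0.4]
opening: 0.001
finger_force: 1.4
```

Request:
move_arm(plan=[0.21, -0.98, 0, 0, 0, 0, 0])

```text
time: 8.15
eef_pos: [0.6018, 0.0156, 0.0493]
tcp_rot: [0.627, 0.779, 0.001, -0.001]
contact_force: [-1.4, 5.5, 1.3]
opening: -0.004
finger_force: 3.0
```

```bash
python3 - <<'E'
from h import *
s=ctrl.get_state();print(s["eef_pos"],s["contact_force"])
c=look("top");a=c["color"][180:270,330:450,::-1]
b=look("scene");b=b["color"][230:320,260:380,::-1]
cv2.imwrite("pics/m2.png",np.vstack([cv2.resize(x,(400,300),interpolation=cv2.INTER_CUBIC) for x in(a,b)]))
E
```

```text
[0.601783   0.01558211 0.04932992] [-1.3900698   5.49184092  1.27221112]
```

View pics/m2.png

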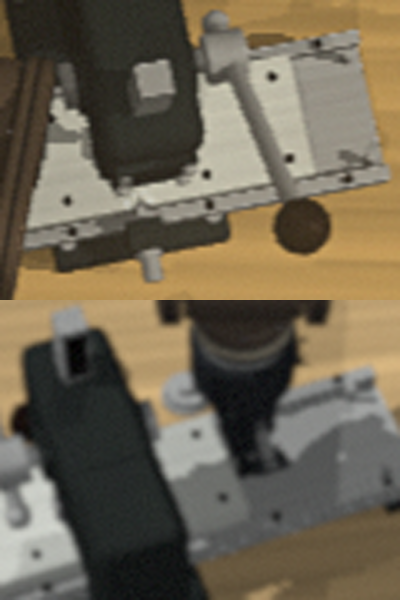

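```bash
python3 - <<'E'
from h import *
c=look("top")
o=.6264-.1058j;k=np.exp(1j*np.radians(11.95))
for n,u,v,z in(("notch",143,207,.068),("R1",303,60,.068),("R2",315,168,.068),("bolt",152,262,.056)):
    p=plane(c,330+u/3.333,180+v/3.333,z);print(n,(np.conj(k)*(p[0]+1j*p[1]-o)).round(4))
E
```

```text
notch (-0.0447-0.0017j)
R1 (0.0375-0.1343j)
R2 (-0.0403-0.1261j)
bolt (-0.0831-0.0014j)
```

The notch at y ≈ -1.7 mm lines up with the plunger bolt at y ≈ -1.4 mm, so the shuttle is in the detent. I back the fingers off and rise.

Request:
move_arm(plan=[-1, 4.9, 0, 0, 0, 0, 0, -4.1, 19.6, 0, 0, 0, 0, 0, -2, 9.8, 0, 0, 0, 0, 0, 0, 0, 45, 0, 0, 0, 0, 0, 0, 45, 0, 0, 0, 0, 0, 0, 45, 0, 0, 0, 0, 0, 0, 45, 0, 0, 0, 0, 0, 0, 45, 0, 0, 0, 0, 0, 0, 45, 0, 0, 0, 0, 0, 0, 45, 0, 0, 0, 0, 0, 0, 45, 0, 0, 0, 0, 0, 0, 0, 0, 0, 0, 0])

```text
time: 9.5
eef_pos: [0.5968, 0.0484, 0.419]
tcp_rot: [0.626, 0.78, 0.004, 0.007]
contact_force: [0.1, -0.3, 0.1]
opening: -0.0
finger_force: 0.0
```

```bash
python3 - <<'E'
from h import *
s=ctrl.get_state();print(s["eef_pos"],s["qpos"])
c=look("top");a=c["color"][180:270,330:450,::-1]
b=look("wrist");b=b["color"][:,:,::-1];np.save("wT.npy",look("wrist")["T"])
cv2.imwrite("pics/m3.png",np.hstack([cv2.resize(x,(400,300),interpolation=cv2.INTER_CUBIC) for x in(a,b)]))
E
```

```text
[0.59683648 0.04840092 0.41902764] [-8.78186967e-02  3.07844482e-02  1.52987280e+00 -1.36200774e-03
  1.56498331e+00 -3.05066555e-01]
```

View pics/m3.png

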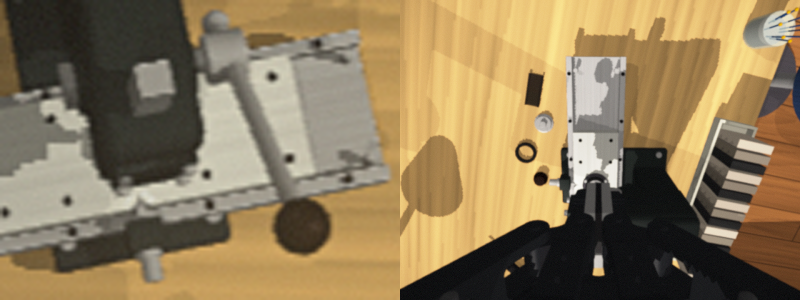

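Request:
move_arm(plan=[-9.2, -39, 0, 0, 0, 0, 0, -9.2, -39, 0, 0, 0, 0, 0, -9.2, -39, 0, 0, 0, 0, 0, -9.2, -39, 0, 0, 0, 0, 0, -9.2, -39, 0, 0, 0, 0, 0, -9.1, -39, 0, 0, 0, 0, 0, 0, 0, -40, 0, 0, 0, 0, 0, 0, -20, 0, 0, 0, 0, 0, 0, -20, 0, 0, 0, 0, 0, 0, 0, 0, 0, 0, 0, 0, 0, 0, 0, 0, 0, 0])

```text
time: 10.75
eef_pos: [0.5393, -0.1849, 0.3276]
tcp_rot: [0.626, 0.78, -0.0, -0.002]
contact_force: [-0.3, 0.4, 0.1]
opening: 0.0
finger_force: 0.0
```

```bash
python3 - <<'E'
from h import *
s=ctrl.get_state();print(s["eef_pos"],s["contact_force"])
c=look("wrist");print(proj(c,[.5417,-.1855,.304]),proj(c,s["eef_pos"]))
a=cv2.resize(c["color"][150:450,120:520,::-1],(400,300))
b=look("scene");print(proj(b,[.5417,-.1855,.304]),proj(b,s["eef_pos"]))
b=cv2.resize(b["color"][160:250,190:310,::-1],(400,300),interpolation=cv2.INTER_CUBIC)
cv2.imwrite("pics/m4.png",np.hstack([a,b]))
c=dict(c);c["T"]=np.load("wT.npy");p=plane(c,320,211,.068)
print(np.exp(-1j*np.radians(11.95))*(p[0]+1j*p[1]-(.6264-.1058j)))
E
```

```text
[ 0.53928152 -0.18487282  0.32764117] [-0.27870492  0.44940021  0.12765936]
[321.81594699 294.3799293 ] [316.4853259  317.77109193]
[238.63173273 206.08372195] [237.58788238 198.30923103]
(0.006912458893207879+0.11713448739755702j)
```

View pics/m4.png

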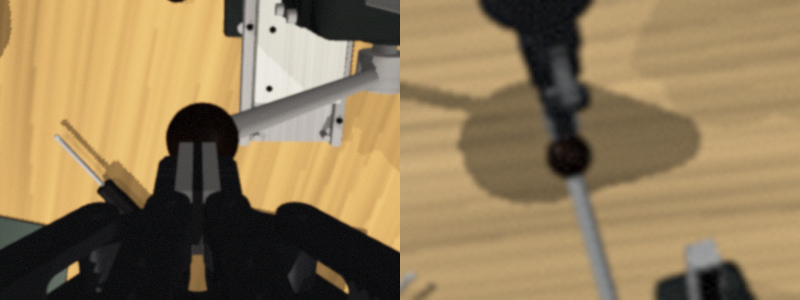

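In the wrist panel the ball centre is at about (322,290) in the full frame (predicted (322,294)), directly under the fingertips. I press down along the arc.

Request:
move_arm(plan=[0, 0, -4, 0, 0, 0, 0, 0, 0, -4, 0, 0, 0, 0, -5.5, -1.2, -6.9, 0, 0, 0, 0, -5.5, -1.2, -6.9, 0, 0, 0, 0, -4.7, -1, -7.5, 0, 0, 0, 0, -4.7, -1, -7.5, 0, 0, 0, 0])

```text
time: 11.45
eef_pos: [0.518, -0.1901, 0.2933]
tcp_rot: [0.626, 0.78, -0.001, -0.0]
contact_force: [-4.1, -0.6, 6.1]
opening: -0.004
finger_force: 2.9
```

Request:
move_arm(plan=[-4, -0.8, -7.9, 0, 0, 0, 0, -4, -0.8, -7.9, 0, 0, 0, 0, -3.1, -0.7, -8.3, 0, 0, 0, 0, -3.1, -0.7, -8.3, 0, 0, 0, 0, -2.2, -0.5, -8.6, 0, 0, 0, 0, -2.2, -0.5, -8.6, 0, 0, 0, 0])

```text
time: 12.05
eef_pos: [0.5005, -0.1935, 0.242]
tcp_rot: [0.626, 0.78, -0.0, -0.0]
contact_force: [-2.5, -0.3, 3.1]
opening: 0.001
finger_force: 1.8
```

Request:
move_arm(plan=[-1, -0.2, -5.5, 0, 0, 0, 0, -1, -0.2, -5.5, 0, 0, 0, 0, -0.5, -0.1, -4, 0, 0, 0, 0, -0.4, -0.1, -4, 0, 0, 0, 0, -0.4, -0.1, -4, 0, 0, 0, 0, -0.2, 0, -4, 0, 0, 0, 0, -0.2, 0, -4, 0, 0, 0, 0])

```text
time: 12.75
eef_pos: [0.4969, -0.1945, 0.2129]
tcp_rot: [0.626, 0.78, -0.001, -0.0]
contact_force: [-6.3, -0.9, 7.3]
opening: 0.001
finger_force: 3.8
```

Request:
move_arm(plan=[0, 0, -4, 0, 0, 0, 0, 0, 0, -4, 0, 0, 0, 0, 0.2, 0, -4, 0, 0, 0, 0, 0.2, 0, -4, 0, 0, 0, 0, 0.4, 0.1, -4, 0, 0, 0, 0])

```text
time: 13.25
eef_pos: [0.498, -0.1945, 0.1928]
tcp_rot: [0.626, 0.78, -0.0, 0.0]
contact_force: [-4.6, -1.0, 7.4]
opening: -0.0
finger_force: 3.6
```

Request:
move_arm(plan=[0.5, 0.1, -4, 0, 0, 0, 0, 0.5, 0.1, -4, 0, 0, 0, 0, 0.6, 0.1, -4, 0, 0, 0, 0, 0.6, 0.1, -3, 0, 0, 0, 0])

```text
time: 13.65
eef_pos: [0.5001, -0.1941, 0.1775]
tcp_rot: [0.626, 0.78, -0.0, 0.0]
contact_force: [-3.9, -0.8, 7.3]
opening: 0.002
finger_force: 3.5
```

Request:
move_arm(plan=[0.5, 0.1, -2, 0, 0, 0, 0, 0.5, 0.1, -2, 0, 0, 0, 0])

```text
time: 13.85
eef_pos: [0.5012, -0.1939, 0.1736]
tcp_rot: [0.626, 0.78, -0.0, 0.0]
contact_force: [-4.0, -0.9, 6.8]
opening: 0.003
finger_force: 3.4
```

Request:
move_arm(plan=[0.2, 0.1, -2, 0, 0, 0, 0])

```text
time: 13.95
eef_pos: [0.5015, -0.1938, 0.1717]
tcp_rot: [0.626, 0.78, -0.0, 0.0]
contact_force: [-3.9, -0.6, 6.3]
opening: -0.001
finger_force: 3.4
```

Request:
move_arm(plan=[0.2, 0.1, -2, 0, 0, 0, 0])

```text
time: 14.05
eef_pos: [0.5017, -0.1938, 0.1697]
tcp_rot: [0.626, 0.78, -0.0, 0.0]
contact_force: [-3.4, -0.8, 6.7]
opening: -0.0
finger_force: 3.4
```

Request:
move_arm(plan=[0.2, 0.1, -2, 0, 0, 0, 0])

```text
time: 14.15
eef_pos: [0.502, -0.1937, 0.1678]
tcp_rot: [0.626, 0.78, -0.0, 0.0]
contact_force: [-4.7, -1.6, 6.6]
opening: -0.001
finger_force: 3.4
```

Request:
move_arm(plan=[0, 0, -1, 0, 0, 0, 0])

```text
time: 14.25
eef_pos: [0.5021, -0.1937, 0.1667]
tcp_rot: [0.626, 0.78, -0.0, 0.001]
contact_force: [-4.0, -0.2, 6.9]
opening: -0.003
finger_force: 3.4
```

Request:
move_arm(plan=[0.2, 0, -1.5, 0, 0, 0, 0, 0.2, 0, -1, 0, 0, 0, 0])

```text
time: 14.45
eef_pos: [0.5024, -0.1936, 0.1642]
tcp_rot: [0.626, 0.78, -0.0, 0.0]
contact_force: [-4.7, -0.7, 5.8]
opening: 0.0
finger_force: 3.5
```

Request:
move_arm(plan=[0.2, 0, -1.5, 0, 0, 0, 0])

```text
time: 14.55
eef_pos: [0.5026, -0.1936, 0.1629]
tcp_rot: [0.626, 0.78, -0.0, 0.0]
contact_force: [-4.2, 0.7, 8.7]
opening: -0.005
finger_force: 3.9
```

Request:
move_arm(plan=[0.2, 0, -1.5, 0, 0, 0, 0])

```text
time: 14.65
eef_pos: [0.5029, -0.1935, 0.1615]
tcp_rot: [0.626, 0.78, -0.0, 0.0]
contact_force: [-4.7, -0.4, 8.8]
opening: 0.001
finger_force: 4.2
```

Request:
move_arm(plan=[0, 0, -1.5, 0, 0, 0, 0])

```text
time: 14.75
eef_pos: [0.5031, -0.1935, 0.1603]
tcp_rot: [0.626, 0.78, 0.0, 0.001]
contact_force: [-3.0, -0.3, 8.7]
opening: -0.001
finger_force: 4.6
```

Request:
move_arm(plan=[0, 0, -1.5, 0, 0, 0, 0])

```text
time: 14.85
eef_pos: [0.5033, -0.1935, 0.159]
tcp_rot: [0.626, 0.78, 0.0, 0.001]
contact_force: [-3.5, 0.7, 10.1]
opening: -0.001
finger_force: 4.9
```

```bash
python3 - <<'E'
from h import *
s=ctrl.get_state();print(s["eef_pos"],s["contact_force"])
c=look("wrist");a=cv2.resize(c["color"][150:450,120:520,::-1],(400,300))
b=look("scene");p=s["eef_pos"];print(proj(b,p))
b=cv2.resize(b["color"][185:275,190:310,::-1],(400,300),interpolation=cv2.INTER_CUBIC)
cv2.imwrite("pics/m5.png",np.hstack([a,b]))
E
```

```text
[ 0.50327029 -0.19345099  0.15899473] [-3.49595463  0.67554976 10.12516779]
[241.67584    232.51073022]
```

View pics/m5.png

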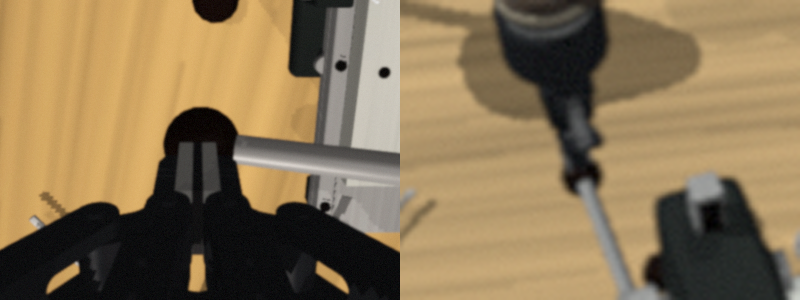

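```bash
python3 - <<'E'
from h import *
o3=np.array([.6264,-.1058,0]);k=np.exp(1j*np.radians(11.95))
X=np.array([k.real,k.imag,0]);Y=np.array([-k.imag,k.real,0])
def hit(c,u,v,y=-.060):
    o,r=ray(c,u,v);t=(y-(o-o3)@Y)/(r@Y);p=o+r*t-o3;return np.round([p@X,p[2]],4)
s=ctrl.get_state();P=s["eef_pos"];print("tip",P,(P-o3)@X,(P-o3)@Y,s["contact_force"])
sc=look("scene");w=look("wrist")
def W(x,z,y=-.060): return o3+x*X+y*Y+[0,0,z]
for th in(.85,.94,1.0,1.05,1.1):
    e=np.radians(42)-th;x,z=.027-.17*np.cos(e),.19+.17*np.sin(e)
    print(th,round(x,4),round(z,4),"scene",((proj(sc,W(x,z))-[190,185])*3.333+[400,0]).round(1),"wrist",(proj(w,W(x,z))-[120,150]).round(1))
# ball apparent radius + centre from wrist via dark mask rows above fingers
g=cv2.cvtColor(w["color"],cv2.COLOR_RGB2GRAY)
sub=(g[240:300,270:370]<45).astype(np.uint8)
pts=[]
for r in range(255,290):
    cs=np.where(g[r,270:352]<60)[0]
    if len(cs)>5: pts.append((270+cs[0],r))
pts=np.array(pts,float);
A=np.c_[2*pts,np.ones(len(pts))];q=np.linalg.lstsq(A,(pts**2).sum(1),rcond=None)[0]
print("circle",q[:2],np.sqrt(q[2]+q[:2]@q[:2]),len(pts))
# top camera
t=look("top");print("top pred",[proj(t,W(.027-.17*np.cos(np.radians(42)-th),.19+.17*np.sin(np.radians(42)-th))).round(1).tolist() for th in(.94,1.05)])
E
```

```text
tip [ 0.50332034 -0.19344044  0.1589594 ] -0.13855901876392618 -0.06025651983996856 [-3.64004334  0.71651274  8.07523416]
0.85 -0.1418 0.1702 scene [569.7 145.8] wrist [187.3 181.9]
0.94 -0.1394 0.1551 scene [572.9 160.7] wrist [194.5 162.2]
1.0 -0.137 0.1452 scene [575.3 171.2] wrist [200.4 151.1]
1.05 -0.1345 0.137 scene [577.4 180.2] wrist [205.9 142.8]
1.1 -0.1317 0.129 scene [579.6 189.4] wrist [211.8 135.4]
circle [320.1566058  293.05906833] 35.43746078943938 32
top pred [[411.5, 274.4], [409.8, 272.8]]
```

The lever is at about 1.0 rad by the images, and the force is starting to rise. I continue until it stops firmly.

Request:
move_arm(plan=[0.3, 0.1, -2, 0, 0, 0, 0])

```text
time: 15.2
eef_pos: [0.5036, -0.1934, 0.1574]
tcp_rot: [0.626, 0.78, 0.0, 0.001]
contact_force: [-5.7, 1.7, 10.5]
opening: 0.002
finger_force: 5.3
```

Request:
move_arm(plan=[0.3, 0.1, -2, 0, 0, 0, 0])

```text
time: 15.3
eef_pos: [0.504, -0.1933, 0.1555]
tcp_rot: [0.626, 0.78, 0.0, 0.001]
contact_force: [-5.7, 0.4, 11.5]
opening: 0.001
finger_force: 5.8
```

Request:
move_arm(plan=[0.3, 0.1, -2, 0, 0, 0, 0])

```text
time: 15.4
eef_pos: [0.5044, -0.1932, 0.1537]
tcp_rot: [0.626, 0.78, 0.0, 0.001]
contact_force: [-5.1, 0.4, 12.7]
opening: 0.001
finger_force: 6.3
```

```bash
cat > circ.py <<'E'
from h import *
def fit():
    w=look("wrist");g=cv2.cvtColor(w["color"],cv2.COLOR_RGB2GRAY)
    pts=[]
    for r in range(255,290):
        cs=np.where(g[r,270:352]<60)[0]
        if len(cs)>5: pts.append((270+cs[0],r))
    pts=np.array(pts,float)
    q=np.linalg.lstsq(np.c_[2*pts,np.ones(len(pts))],(pts**2).sum(1),rcond=None)[0]
    print("circle",q[:2].round(1),np.sqrt(q[2]+q[:2]@q[:2]).round(1),len(pts),"top row",pts[0])
    # lever rod: edges in column 380
    for c in(390,430,470):
        col=w["color"][:,c].astype(int); sat=col.max(1)-col.min(1)
        print(c,[ (r) for r in range(250,360) if (sat[r]<25)!=(sat[r-1]<25)])
    return w
if __name__=="__main__":
    w=fit();cv2.imwrite("pics/wx.png",w["color"][:,:,::-1])
    s=ctrl.get_state();print(s["contact_force"],s["wrist_torque"],s["joint_efforts"].round(2))
E
python3 circ.py
```

```text
circle [322.  293.9] 36.5 32 top row [315. 258.]
390 [290, 319]
430 [295, 326, 329]
470 []
[-4.62025335  0.41701119 11.81797578] [0.11726987 0.80715309 0.0510008 ] [ 6.000e-01 -2.400e+01 -2.347e+01  3.900e-01 -1.030e+00  1.000e-02]
```

Request:
move_arm(plan=[0.4, 0.1, -2, 0, 0, 0, 0])

```text
time: 15.55
eef_pos: [0.5048, -0.1932, 0.152]
tcp_rot: [0.626, 0.78, 0.0, 0.001]
contact_force: [-5.7, 1.0, 13.7]
opening: 0.0
finger_force: 6.7
```

Request:
move_arm(plan=[0.4, 0.1, -2, 0, 0, 0, 0])

```text
time: 15.65
eef_pos: [0.5052, -0.1931, 0.1501]
tcp_rot: [0.626, 0.78, 0.0, 0.001]
contact_force: [-5.6, 2.1, 13.2]
opening: -0.001
finger_force: 7.2
```

Request:
move_arm(plan=[0, 0, 0, 0, 0, 0, 0, 0, 0, 0, 0, 0, 0, 0])

```text
time: 15.85
eef_pos: [0.5052, -0.1931, 0.1502]
tcp_rot: [0.626, 0.78, 0.0, 0.001]
contact_force: [-5.2, 0.7, 13.1]
opening: 0.002
finger_force: 6.7
```

```bash
python3 circ.py
```

```text
circle [323.5 294.4] 37.2 32 top row [315. 258.]
390 [291, 319]
430 [296, 326, 332]
470 []
[-6.46442661  0.39030966 12.44544375] [ 0.23228801  0.90597205 -0.03184361] [ 5.500e-01 -2.325e+01 -2.315e+01  4.400e-01 -1.340e+00  1.000e-02]
```

The force is rising steadily, which suggests a soft stop. I ease up along the arc and read the force: with the bush home, the lever should be light there.

Request:
move_arm(plan=[-0.8, -0.2, 4, 0, 0, 0, 0, -0.8, -0.2, 4, 0, 0, 0, 0])

```text
time: 16.1
eef_pos: [0.5036, -0.1934, 0.1573]
tcp_rot: [0.626, 0.78, 0.0, 0.001]
contact_force: [-3.2, 0.5, 7.5]
opening: -0.004
finger_force: 3.9
```

Request:
move_arm(plan=[-0.8, -0.2, 4, 0, 0, 0, 0, -0.6, -0.1, 4, 0, 0, 0, 0])

```text
time: 16.3
eef_pos: [0.5023, -0.1936, 0.1646]
tcp_rot: [0.626, 0.78, 0.001, 0.001]
contact_force: [-1.9, 0.4, 4.4]
opening: 0.001
finger_force: 2.3
```

Request:
move_arm(plan=[-0.6, -0.1, 4, 0, 0, 0, 0, -0.6, -0.1, 4, 0, 0, 0, 0])

```text
time: 16.5
eef_pos: [0.5011, -0.1938, 0.172]
tcp_rot: [0.626, 0.78, 0.001, 0.002]
contact_force: [2.0, -0.3, 3.5]
opening: -0.001
finger_force: 1.5
```

Request:
move_arm(plan=[0.6, 0.1, -4, 0, 0, 0, 0, 0.6, 0.1, -4, 0, 0, 0, 0])

```text
time: 16.7
eef_pos: [0.5023, -0.1936, 0.1639]
tcp_rot: [0.626, 0.78, 0.001, 0.002]
contact_force: [1.9, 0.1, 7.6]
opening: -0.0
finger_force: 3.6
```

Request:
move_arm(plan=[0.6, 0.1, -4, 0, 0, 0, 0])

```text
time: 16.8
eef_pos: [0.503, -0.1936, 0.1602]
tcp_rot: [0.626, 0.78, 0.001, 0.001]
contact_force: [0.4, 0.9, 10.3]
opening: -0.0
finger_force: 4.9
```

Request:
move_arm(plan=[0.8, 0.2, -4, 0, 0, 0, 0])

```text
time: 16.9
eef_pos: [0.5037, -0.1934, 0.1567]
tcp_rot: [0.626, 0.78, 0.0, 0.001]
contact_force: [-1.4, 0.6, 11.6]
opening: -0.001
finger_force: 6.0
```

The lever is light (3.5 N) down to tip z ≈ 0.170, the predicted home height, and the force rises steeply below that. The bush is home. I now let the lever rise, following the arc, then clear the ball.

Request:
move_arm(plan=[-1.2, -0.2, 8, 0, 0, 0, 0, -1.2, -0.2, 8, 0, 0, 0, 0, -0.8, -0.1, 8, 0, 0, 0, 0, -0.5, -0.1, 8, 0, 0, 0, 0, 0, 0, 8, 0, 0, 0, 0, 0.4, 0.1, 8, 0, 0, 0, 0, 0.8, 0.2, 8, 0, 0, 0, 0, 1.2, 0.3, 8, 0, 0, 0, 0, 1.6, 0.4, 8, 0, 0, 0, 0, 2.2, 0.5, 8.6, 0, 0, 0, 0, 3.1, 0.7, 8.3, 0, 0, 0, 0, 3.1, 0.7, 8.3, 0, 0, 0, 0])

```text
time: 18.1
eef_pos: [0.5109, -0.1909, 0.2532]
tcp_rot: [0.626, 0.78, -0.001, -0.001]
contact_force: [-2.9, -1.3, 3.2]
opening: -0.002
finger_force: 1.4
```

Request:
move_arm(plan=[4, 0.8, 7.9, 0, 0, 0, 0, 4, 0.8, 7.9, 0, 0, 0, 0, 4.7, 1, 7.5, 0, 0, 0, 0, 4.7, 1, 7.5, 0, 0, 0, 0, 5.5, 1.2, 6.9, 0, 0, 0, 0, 5.5, 1.2, 6.9, 0, 0, 0, 0, 3, 0.5, 8, 0, 0, 0, 0, 0, 0, 10, 0, 0, 0, 0, 0, 0, 20, 0, 0, 0, 0, 0, 0, 40, 0, 0, 0, 0, 0, 0, 40, 0, 0, 0, 0, 0, 0, 0, 0, 0, 0, 0])

```text
time: 19.3
eef_pos: [0.5438, -0.185, 0.4229]
tcp_rot: [0.626, 0.78, 0.001, 0.006]
contact_force: [-0.3, 0.4, 0.5]
opening: 0.002
finger_force: 0.0
```

Request:
move_arm(plan=[-25, -40, 0, 0, 0, 0, 0, -25, -40, 0, 0, 0, 0, 0, -25, -40, 0, 0, 0, 0, 0, -25, -40, 0, 0, 0, 0, 0, 0, -40, 0, 0, 0, 0, 0, 0, -40, 0, 0, 0, 0, 0, 0, 0, 0, 0, 0, 0, 0, 0, 0, 0, 0, 0, 0, 0])

```text
time: 20.1
eef_pos: [0.4421, -0.4246, 0.4135]
tcp_rot: [0.627, 0.779, 0.001, -0.002]
contact_force: [0.0, 0.2, 0.5]
opening: -0.002
finger_force: 0.0
```

```bash
python3 - <<'E'
from h import *
s=ctrl.get_state();print(s["time"],s["eef_pos"],s["contact_force"])
c=look("top","topE.png");b=look("scene","sceneE.png")
for n,i in(("top",c),("scene",b)):
    p=proj(i,[.5417,-.1855,.304]).astype(int);print(n,p)
    a=cv2.imread("pics/%s0.png"%n).astype(int);d=np.abs(a-i["color"][:,:,::-1].astype(int)).max(2)
    print("ball patch diff",d[p[1]-5:p[1]+6,p[0]-5:p[0]+6].mean())
# shuttle end edge & notch vs m2/m3: compare the top patch (shuttle right end)
m=cv2.imread("pics/m3.png")[:,:400];g=cv2.resize(c["color"][180:270,330:450,::-1],(400,300),interpolation=cv2.INTER_CUBIC)
print("vs m3",cv2.absdiff(m,g)[30:,60:250].mean(),cv2.phaseCorrelate(np.float32(cv2.cvtColor(m[150:240,60:260],6)),np.float32(cv2.cvtColor(g[150:240,60:260],6))))
# column grey profile along shuttle centreline for the left end, press x=-.03
o=.6264-.1058j;k=np.exp(1j*np.radians(11.95));G=cv2.cvtColor(c["color"],cv2.COLOR_RGB2GRAY)
for y in np.arange(.09,.13,.002):
    v=[]
    for x in(-.03,-.02,.0,.02,.03):
        w=o+k*(x+1j*y);q=proj(c,[w.real,w.imag,.068]);v.append(int(cv2.getRectSubPix(G,(1,1),tuple(map(float,q)))[0,0]))
    print(round(y,3),v)
E
```

```text
20.1 [ 0.44213567 -0.42460566  0.41352356] [0.02419086 0.16944156 0.48958189]
top [419 247]
ball patch diff 4.297520661157025
scene [238 206]
ball patch diff 4.140495867768595
vs m3 14.768979857050033 ((0.03726679577998482, 0.017415708534038288), 0.8533751095665826)
0.09 [150, 157, 101, 104, 100]
0.092 [123, 158, 102, 105, 84]
0.094 [82, 159, 101, 104, 47]
0.096 [46, 160, 106, 104, 39]
0.098 [98, 161, 122, 103, 60]
0.1 [144, 160, 146, 104, 88]
0.102 [160, 158, 140, 104, 104]
0.104 [160, 160, 121, 105, 105]
0.106 [161, 159, 116, 106, 106]
0.108 [160, 158, 112, 103, 106]
0.11 [142, 137, 99, 96, 100]
0.112 [105, 107, 86, 87, 92]
0.114 [86, 87, 82, 83, 86]
0.116 [84, 84, 84, 83, 91]
0.118 [86, 85, 85, 80, 93]
0.12 [87, 85, 85, 82, 95]
0.122 [88, 87, 86, 85, 94]
0.124 [87, 87, 85, 88, 93]
0.126 [87, 86, 84, 91, 93]
0.128 [86, 87, 84, 94, 93]
0.13 [86, 87, 85, 96, 92]
```

The shuttle's end edge is at y ≈ 0.111 (0.110 expected), the ball is back at rest, and nothing touches the robot.

```bash
python3 -c "
from plant import order
print(order.sign_off())"
```

```text
the job is handed in; nothing more can be done
None
```

Job handed in at about 20 s: the shuttle is in the detent (end face measured at y ≈ 0.111 m) and the lever is back up. The bush is home judging by lever force alone, since I did not see it, and I never moved the arm near the loose parts.

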